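Slide the locating pin over the fixture plate until it drops into its hole

ROBOT

A 6-joint arm with a two-finger parallel gripper is mounted at the origin on a cart in front of the work surface, level with it; the furniture and walls round the work are solid. World frame = base frame: x ahead of the robot, y to its left, z up, the work surface at z = 0. Lengths are in m, angles in rad, forces in N, time in s.
With the tool pointing down it reaches from about 0.25 to 0.775 m from the base axis. Payload 4 kg.
Tool frame: the origin (TCP) lies at the very end of the fingers, on their centre line; the grasp point (between the pads) lies 19 mm behind it (robot.tcp_to_grasp is the distance from the TCP to the grasp point, in m); z points along the fingers, y is the line along which they close (so a half turn about z gives the same grasp; the last joint's range is limited). The gripper opens to 94 mm and grips with 3 to 60 N. Pads are 16 mm wide; open, the fingers measure 119 mm over their backs; the gripper's body (75 mm by 177 mm) begins 78 mm behind the grasp point.
Start: joints at [1.061, 0.087, 1.371, -0, 1.684, -0.103], TCP at [0.218, 0.505, 0.206] pointing down, gripper open.
Joint ranges: [-3.1, 3.1], [-0.76, 2.03], [0.27, 2.55], [-1.08, 4.22], [0.17, 2.65], [-2.57, 2.57]. Speed limits (rad/s): [2.79, 2.79, 3.14, 3.14, 3.14, 3.14].

INTERFACE

Orientations are given as [roll, pitch, yaw] about the fixed x, y, z axes, in that order (R = Rz(yaw) Ry(pitch) Rx(roll)).
In Python, from bench import robot gives the robot as it stands.
- The arm moves only by the tool jog_arm, called after "Emit:" as name(argument=value, ...), one argument or row to a line, values as JSON. Schema: {"type":"object","properties":{"plan":{"type":"array","items":{"type":"array","items":{"type":"number"},"minItems":5,"maxItems":5},"minItems":1,"maxItems":20},"only":{"type":"string"},"quiet":{"type":"boolean"},"lines":{"type":"string"}},"required":["plan"],"additionalProperties":false}. plan is a list of rows, 1 to 20 of them, each of 5 numbers: the finger opening in m, then dx, dy, dz in units of 50 mm, then a turn about the tool's z in units of 0.05 rad; each row shifts and turns the commanded pose from where the row before left it, along the tool's axes as they then stand; what a row does not reach is not made up. A row lasts 1/12 s, in which the tool goes at most 0.0417 m and 0.125 rad, less where a joint would pass 70% of its speed; a pose out of reach is approached as far as the arm can. The fingers move at their own pace and stop on an object; the grip force is fixed at half the most. Time passes only in rows, so rows that do not move let the fingers close. The tool returns the time, the measured TCP pose, the force, the opening and the grip force at its end. only (a regular expression) keeps the lines of the reply that match it, lines (a string "A,B") keeps lines A to B, and quiet returns only ok. Input that does not fit is refused with a message, and nothing moves.
- robot.get_obs(): the state, without advancing time (a new reading comes with each control period).
- robot.snapshot(name): name is "side" or "top" or "wrist"; returns a dict with "color" (420x560x3 uint8, blue, green, red), "fx", "fy", "cx", "cy" (pixels), "extrinsics" (4x4, takes a point from world to camera coordinates). Camera axes: x right, y down, z forward; pixel columns grow to the right and rows downward; lengths in m; the calibration is good to about 2 mm. A picture is of the moment at which its call begins. There is no depth.
- robot.close_job(): hands the job in; it is judged then, once.
The state is a dict: "time": time; "joint_positions": joint angles; "qvel": joint speeds; "joint_torque": joint torques, N m; "tool_pos": TCP position; "ee_rot": TCP orientation; "wrist_force": force on the tool from outside, world axes, zero at the start; "wrist_torque": the same for the moment, N m; "width": finger opening in m; "finger_force": force on a finger pad.
Only numpy, scipy, OpenCV 4.12 (cv2) and the standard library are available. Lean on these libraries where they do the work, as an engineer would, in place of code of your own. Each camera call takes 0.05 s, during which the arm holds its last target. There are 200 camera calls.

TASK

Take the steel locating pin with the tall round grip out of the wooden stand and touch its tip down on the flat top of the aluminium fixture plate, about 3 cm to one side of the open hole. Then slide it sideways across the plate, without lifting it, until it drops into the hole, and let go of it with its collar sitting flat on the plate. Leave the plug with the low button head in the stand.

Things in the scene. Friction and masses are not known exactly. Their poses are not given: they have to be found in the camera images.
- lock_pin: steel locating pin, 90 mm tall, upright in one of two holes of a wooden stand (60x130 mm, 48 tall). From the tip up: shank 12 mm thick, 32 long, tapered to a 6 mm tip; flat collar 44 mm wide, 8 thick (32 to 40 above the tip); round grip 24 mm wide, 50 tall. About 150 g. Origin: centre of the tip's end, hidden in the stand 16 mm above the bench; z up along the pin.
- low_plug: bystander, to be left in the stand: same shank and collar as the pin, but only a low round button 28 mm wide and 10 tall on the collar. It is in the stand's other hole, 70 mm from the pin. Origin: centre of its tip's end; z up along the plug.
- fixture_plate: fixed bare aluminium block, 160x100 mm, 40 tall, on the bench at any yaw. Its top is flat but for the one open hole; three dark socket screws 16 mm wide are flush with the top and are no holes. Origin: centre of its underside; x along its 160 mm, towards the hole; z up.
- hole (a point): centre of the open hole's mouth, level with the plate's flat top, 40 mm above the bench; 40 mm from the plate's centre along its +x, 40 mm from the short edge, 50 from the long ones. Straight through, 24 mm wide, countersunk to 34 at the mouth, clear flat top all round. Seated, the pin's collar lies on the plate and its tip is 32 mm below this point. Axes as the plate's.

How it is judged:
On the way:
1. the pin's tip is set down on the plate's flat top beside the hole (at least 18 mm from its centre) (contact force between lock_pin and fixture_plate above 0.2 N and z of lock_pin in the frame of hole between -0.004 and 0.005 m and angle between lock_pin's own z axis and vertical below 0.35 rad and horizontal distance between lock_pin and hole above 0.018 m), for 0.1 s.
At the end, for the whole second after the job is handed in: The pin stands still in the plate's hole: tip within 12 mm of the hole's axis and at least 28 mm below the plate's top (collar on the plate), within 10 degrees of upright. The low plug is still in the stand, within 20 mm of where it was (horizontal distance between lock_pin and hole below 0.012 m and z of lock_pin in the frame of hole below -0.028 m and angle between lock_pin's own z axis and vertical below 0.17 rad and linear speed of lock_pin below 0.02 m/s and distance of low_plug from where it was at the start of the episode below 0.02 m); the robot touches nothing.
It fails at once if the pin's tip is carried through the air just over the hole (within 10 mm of its axis, 12 to 25 mm above the plate) instead of being slid to it (horizontal distance between lock_pin and hole below 0.01 m and z of lock_pin in the frame of hole between 0.012 and 0.025 m).
It fails at once if the low plug is pulled out of its place (distance of low_plug from where it was at the start of the episode above 0.02 m).
It also fails if it takes over 45 s, if anything falls off the work surface, if the arm or the gripper's body presses on something with over 40 N, if the wrist force passes 120 N, or if a joint passes its speed limit or range.

## Working session

There is one attempt and no reset: what is moved stays moved. The work goes in short steps, Python scripts to look and compute and a tool call to move; the robot and the scene stay as the last step left them, time stands still between calls to the robot, and variables do not carry over. Pictures are saved under pics/ and viewed, at most 10 in all, crops included, and the job is handed in when it is done.

```bash
ls; mkdir -p pics; python3 - <<'E'
from bench import robot
import cv2,numpy as np
o=robot.get_obs();print({k:np.round(v,3) for k,v in o.items()})
ims=[]
for n in("side","top"):
    s=robot.snapshot(n);cv2.imwrite(f"pics/{n}0.png",s["color"]);print(n,s["fx"],s["fy"],s["cx"],s["cy"],np.round(s["extrinsics"],4).tolist())
E
```

```text
bench.py
pics
{'time': np.float64(0.0), 'joint_positions': array([ 1.061,  0.088,  1.372,  0.   ,  1.684, -0.103]), 'qvel': array([-0.   ,  0.001, -0.   ,  0.   ,  0.001,  0.   ]), 'joint_torque': array([-0.0000e+00, -3.4020e+01, -3.0242e+01,  7.2000e-02,  3.3000e-02,
       -0.0000e+00]), 'tool_pos': array([0.217, 0.505, 0.204]), 'ee_rot': array([-3.139, -0.   ,  2.735]), 'wrist_force': array([0.494, 0.58 , 0.055]), 'wrist_torque': array([-0.056, -0.06 , -0.032]), 'finger_force': np.float64(0.0), 'width': np.float64(0.094)}
side 464.18923149293954 464.18923149293954 278.10103958506386 208.15195157487972 [[0.9638, -0.2661, 0.014, -0.4431], [-0.0925, -0.3833, -0.919, 0.128], [0.2499, 0.8845, -0.394, 0.9348], [0.0, 0.0, 0.0, 1.0]]
top 413.22381753056004 413.22381753056004 272.33637334710966 210.5599326377094 [[-0.0003, -1.0, -0.007, 0.0665], [-0.9916, 0.0012, -0.1295, 0.489], [0.1295, 0.0069, -0.9915, 0.8385], [0.0, 0.0, 0.0, 1.0]]
```

View pics/top0.png

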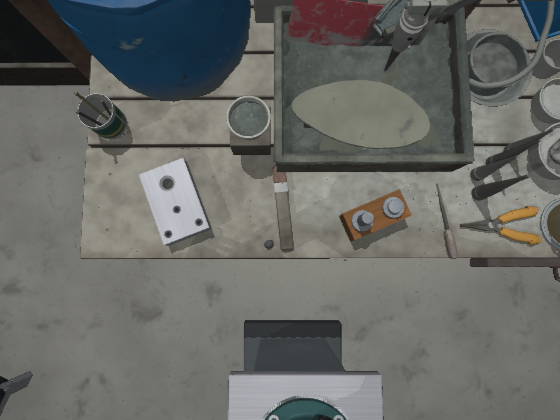

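View pics/side0.png

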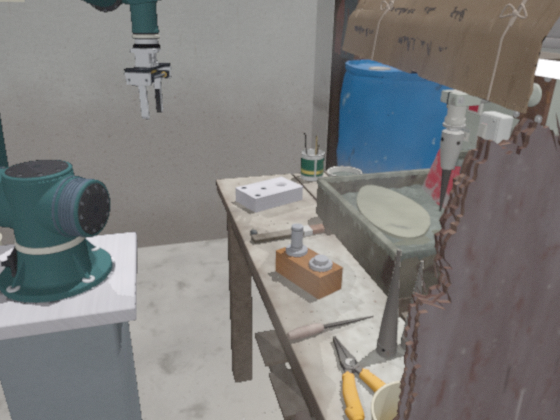

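The top view shows the pin at about (365,218), the low plug at (394,207) and the plate at about (175,200), with its open hole at (167,183). The side view shows the pin grip at about (297,237), the low plug at (321,263) and the plate at (268,193). Next I'll zoom in and triangulate.

```bash
cat > h.py <<'E'
import numpy as np,cv2
from bench import robot
def ray(s,u,v):
    E=s["extrinsics"];R,t=E[:3,:3],E[:3,3]
    d=R.T@np.array([(u-s["cx"])/s["fx"],(v-s["cy"])/s["fy"],1]);return -R.T@t,d/np.linalg.norm(d)
def plane(s,u,v,z):
    c,d=ray(s,u,v);return c+d*(z-c[2])/d[2]
def tri(obs):
    A=np.zeros((3,3));b=np.zeros(3);L=[ray(*o) for o in obs]
    for c,d in L:
        P=np.eye(3)-np.outer(d,d);A+=P;b+=P@c
    p=np.linalg.solve(A,b);return p,[np.linalg.norm((np.eye(3)-np.outer(d,d))@(p-c)) for c,d in L]
def proj(s,p):
    q=s["extrinsics"]@np.append(p,1);return s["fx"]*q[0]/q[2]+s["cx"],s["fy"]*q[1]/q[2]+s["cy"]
E
python3 - <<'E'
import cv2,numpy as np
t=cv2.imread("pics/top0.png");s=cv2.imread("pics/side0.png")
f=lambda i,x,y:cv2.resize(i[y:y+72,x:x+98],None,fx=4,fy=4,interpolation=cv2.INTER_CUBIC)
a=np.vstack([np.hstack([cv2.resize(t[y:y+100,x:x+98],(392,292)) if 0 else f(t,x,y) for x,y in((130,150),(330,182))]),np.hstack([f(s,x,y) for x,y in((225,160),(265,223))])])
cv2.imwrite("pics/crops.png",a)
# dark blobs on plate, top
hsv=cv2.cvtColor(t,cv2.COLOR_BGR2HSV)
for nm,im,(x0,y0,x1,y1),th in(("top",t,(135,155,212,248),130),("side",s,(232,175,305,212),110)):
    g=cv2.cvtColor(im,cv2.COLOR_BGR2GRAY)[y0:y1,x0:x1]
    m=(g<th).astype(np.uint8)
    n,l,st,c=cv2.connectedComponentsWithStats(m)
    for i in range(1,n):
        if 8<st[i,4]<400: print(nm,st[i],np.round(c[i]+[x0,y0],1))
E
```

```text
top [ 25  21  14  14 140] [166.4 182.6]
top [ 2 43  6  5 16] [139.8 199.9]
top [38 51  8  7 45] [176.3 209.1]
top [60 64  8  7 44] [198.5 221.9]
top [29 75  8  8 47] [167.7 233.7]
side [61  0 10 10 25] [297.2 179.4]
```

View pics/crops.png

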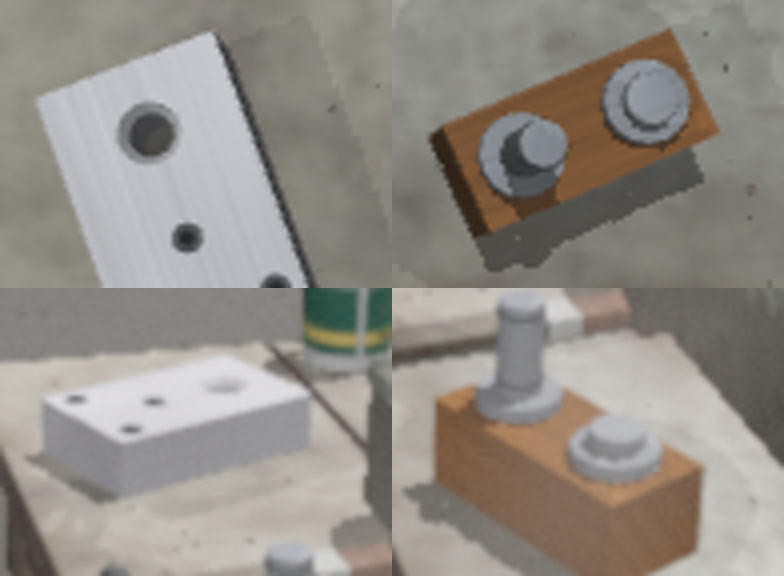

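The crops show the hole at top (166.9,182.6) and side (281.1,183.6). The grip top is at top (367.1,217.9) and side (296.9,226.2), and the button is at top (394.6,206.1) and side (321.1,258.1). The middle screw is at top (176.4,208.9) and side (263.1,187.9).

```bash
python3 - <<'E'
from h import *
T=robot.snapshot("top");S=robot.snapshot("side")
P={}
for n,a,b,z in(("hole",(166.9,182.6),(281.1,183.6),.04),("grip",(367.1,217.9),(296.9,226.2),.106),("btn",(394.6,206.1),(321.1,258.1),.066),("screw",(176.4,208.9),(263.1,187.9),.04)):
    p,r=tri([(T,*a),(S,*b)]);q=plane(T,*a,z);P[n]=q;print(n,p.round(4),np.round(r,4),"plane",q.round(4),"r",np.hypot(*q[:2]).round(3))
d=P["btn"]-P["grip"];print("pin-plug",np.hypot(*d[:2]),np.degrees(np.arctan2(d[1],d[0])))
d=P["hole"]-P["screw"];print("plate yaw approx",np.degrees(np.arctan2(d[1],d[0])),np.hypot(*d[:2]))
for c in((138.9,174.1),(182.9,157.4)):print(plane(T,*c,.04).round(4))
o=robot.get_obs();print(o["tool_pos"],o["time"])
E
```

```text
hole [0.5478 0.2887 0.0392] [0.0001 0.0001] plane [0.5478 0.2885 0.04  ] r 0.619
grip [ 0.4647 -0.1168  0.1029] [0.0006 0.0006] plane [ 0.4649 -0.1162  0.106 ] r 0.479
btn [ 0.4931 -0.1819  0.0635] [0.0007 0.0007] plane [ 0.4934 -0.1814  0.066 ] r 0.526
screw [0.491  0.2671 0.0392] [0.0009 0.0009] plane [0.4917 0.2667 0.04  ] r 0.559
pin-plug 0.07112263053958492 -66.42675923187495
plate yaw approx 21.214702421293413 0.0600880791177895
[0.5662 0.3485 0.04  ]
[0.6022 0.2562 0.04  ]
[0.21745905 0.5048154  0.20473405] 0.2
```

Triangulated and plane points agree: heights 39/103/64 mm against the stated 40/106/66, spacings 71 and 60 mm against 70 and 60, plate yaw about 21.3°. I'll turn the tool so it closes across the stand (y at 23.6°), then travel to a point above the pin.

Careful with the scale: shifts go in units of 50 mm and turns go in units of 0.05 rad. That gives: 0.125 rad is 2.5.

Emit:
jog_arm(
  plan=[
    [0.094, 0, 0, 0, 2.5],
    [0.094, 0, 0, 0, 2.5],
    [0.094, 0, 0, 0, 2.5],
    [0.094, 0, 0, 0, 2.5],
    [0.094, 0, 0, 0, 2.5],
    [0.094, 0, 0, 0, 2.5],
    [0.094, 0, 0, 0, 0],
  ],
)

```text
time: 0.78
tool_pos: [0.2176, 0.505, 0.2052]
ee_rot: [-3.141, 0.0, 1.983]
wrist_force: [-1.1, -0.4, 0.0]
width: 0.094
finger_force: 0.0
```

Emit:
jog_arm(
  plan=[
    [0.094, -0.74, -0.024, 0, 0],
    [0.094, -0.74, -0.024, 0, 0],
    [0.094, -0.74, -0.024, 0, 0],
    [0.094, -0.74, -0.024, 0, 0],
    [0.094, -0.74, -0.024, 0, 0],
    [0.094, -0.74, -0.024, 0, 0],
    [0.094, -0.74, -0.024, 0, 0],
    [0.094, -0.74, -0.024, 0, 0],
    [0.094, -0.74, -0.024, 0, 0],
    [0.094, -0.74, -0.024, 0, 0],
    [0.094, -0.74, -0.024, 0, 0],
    [0.094, -0.74, -0.024, 0, 0],
    [0.094, -0.74, -0.024, 0, 0],
    [0.094, -0.74, -0.024, 0, 0],
    [0.094, -0.74, -0.024, 0, 0],
    [0.094, -0.74, -0.024, 0, 0],
    [0.094, -0.74, -0.024, 0, 0],
    [0.094, -0.74, -0.024, 0, 0],
    [0.094, 0, 0, 0, 0],
  ],
)

```text
time: 2.37
tool_pos: [0.4668, -0.1187, 0.2044]
ee_rot: [-3.14, 0.002, 1.982]
wrist_force: [-0.2, 0.6, -1.1]
width: 0.0942
finger_force: 0.0
```

```bash
cat > st.py <<'E'
# where the tool is, and the tool-axis step to a world target: st.py x y z
import sys
from h import *
from scipy.spatial.transform import Rotation as Rn
def state(tgt=None):
    o=robot.get_obs();p=o["tool_pos"];R=Rn.from_euler("xyz",o["ee_rot"]).as_matrix()
    print("t",round(float(o["time"]),2),"tcp",p.round(4),"rpy",o["ee_rot"].round(3),"F",o["wrist_force"].round(2),"T",o["wrist_torque"].round(2),"w",round(float(o["width"]),4),"j",o["joint_positions"].round(2))
    if tgt is not None: print("step",(R.T@(np.array(tgt)-p)).round(4))
    return o,R
if __name__=="__main__": state([float(a) for a in sys.argv[1:]] or None)
E
python3 - <<'E'
from st import *
state([.4647,-.1165,.2])
s=robot.snapshot("wrist");cv2.imwrite("pics/w1.png",s["color"])
for n,p in dict(grip=[.4647,-.1165,.106],btn=[.4932,-.1816,.066]).items():print(n,proj(s,p))
E
```

```text
t 2.37 tcp [ 0.4668 -0.1187  0.2044] rpy [-3.140e+00  2.000e-03  1.982e+00] F [-0.19  0.55 -1.13] T [ 0.    0.05 -0.02] w 0.0942 j [-0.36 -0.07  1.53 -0.    1.68 -0.78]
step [ 0.0029 -0.0011  0.0044]
grip (np.float64(274.6866004611058), np.float64(202.80101640818333))
btn (np.float64(275.07226577589284), np.float64(260.3264341172652))
```

View pics/w1.png

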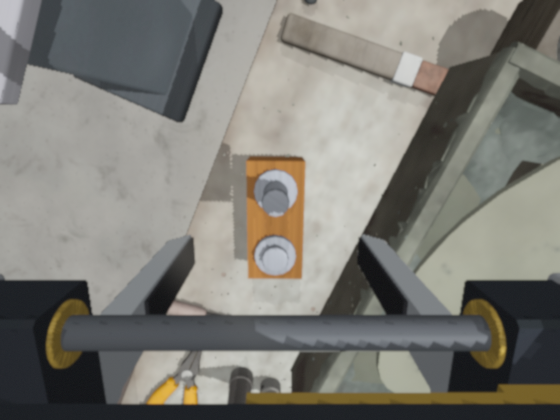

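The wrist view shows the grip top at about (275,201) and the button at (274,257), within 2–3 px of the prediction, and the fingers straddle the pin clear of the plug. I'll descend and grip.

To row units: 0.03 m is 0.6, 0.018 m is 0.36.

Emit:
jog_arm(
  plan=[
    [0.094, 0.076, -0.02, 0.6, 0],
    [0.094, 0, 0, 0.6, 0],
    [0.094, 0, 0, 0.6, 0],
    [0.094, 0, 0, 0.6, 0],
    [0.094, 0, 0, 0.36, 0],
    [0.094, 0, 0, 0, 0],
    [0.094, 0, 0, 0, 0],
  ],
)

```text
time: 3.0
tool_pos: [0.4624, -0.1089, 0.0669]
ee_rot: [-3.14, -0.002, 1.987]
wrist_force: [0.8, 0.8, 0.3]
width: 0.0941
finger_force: 0.0
```

```bash
python3 st.py .4645 -.1160 .064
```

```text
t 3.0 tcp [ 0.4624 -0.1089  0.0669] rpy [-3.140e+00 -2.000e-03  1.987e+00] F [0.82 0.84 0.3 ] T [-0.06 -0.01  0.02] w 0.0941 j [-0.35 -0.01  1.75  0.    1.4  -0.77]
step [-0.0073 -0.0009  0.0029]
```

To row units: 0.002 m is 0.04, -0.001 m is -0.02.

Emit:
jog_arm(
  plan=[
    [0.094, -0.14, -0.02, 0.04, 0],
    [0.094, 0, 0, 0, 0],
    [0.094, 0, 0, 0, 0],
    [0.094, 0, 0, 0, 0],
  ],
)

```text
time: 3.33
tool_pos: [0.4662, -0.1174, 0.0669]
ee_rot: [3.14, 0.002, 1.985]
wrist_force: [0.6, 0.8, -1.4]
width: 0.0942
finger_force: 0.0
```

```bash
python3 st.py .4645 -.1160 .064
```

```text
t 3.33 tcp [ 0.4662 -0.1174  0.0669] rpy [3.140e+00 2.000e-03 1.985e+00] F [ 0.65  0.84 -1.42] T [-0.06  0.02  0.04] w 0.0942 j [-0.36  0.    1.74  0.    1.4  -0.78]
step [ 0.002  -0.0009  0.0029]
```

To row units: 0.001 m is 0.02.

Emit:
jog_arm(
  plan=[
    [0.01, 0, 0, 0.02, 0],
    [0.01, 0, 0, 0, 0],
    [0.01, 0, 0, 0, 0],
    [0.01, 0, 0, 0, 0],
    [0.01, 0, 0, 0, 0],
    [0.01, 0, 0, 0, 0],
    [0.01, 0, 0, 0, 0],
    [0.01, 0, 0, 0, 0],
    [0.01, 0, 0, 0, 0],
    [0.01, 0, 0, 0, 0],
  ],
)

```text
time: 4.17
tool_pos: [0.4652, -0.117, 0.0644]
ee_rot: [3.142, -0.0, 1.985]
wrist_force: [0.8, 0.5, -0.2]
width: 0.0308
finger_force: 0.0
```

```bash
python3 st.py
```

```text
t 4.17 tcp [ 0.4652 -0.117   0.0644] rpy [ 3.142 -0.     1.985] F [ 0.76  0.5  -0.2 ] T [-0.05  0.01 -0.02] w 0.0308 j [-0.36  0.    1.74  0.    1.4  -0.78]
```

Emit:
jog_arm(
  plan=[
    [0.01, 0, 0, 0, 0],
    [0.01, 0, 0, 0, 0],
    [0.01, 0, 0, 0, 0],
    [0.01, 0, 0, 0, 0],
  ],
)

```text
time: 4.5
tool_pos: [0.4653, -0.117, 0.0645]
ee_rot: [3.141, -0.0, 1.985]
wrist_force: [0.8, -0.5, 0.2]
width: 0.0236
finger_force: 30.0
```

```bash
python3 st.py
```

```text
t 4.5 tcp [ 0.4653 -0.117   0.0645] rpy [ 3.141 -0.     1.985] F [ 0.79 -0.46  0.21] T [-0.01 -0.06 -0.01] w 0.0236 j [-0.36  0.    1.74  0.    1.4  -0.78]
```

Emit:
jog_arm(
  plan=[
    [0.01, 0, 0, -0.4, 0],
    [0.01, 0, 0, -0.4, 0],
    [0.01, 0, 0, -0.4, 0],
    [0.01, 0, 0, -0.4, 0],
    [0.01, 0, 0, -0.4, 0],
    [0.01, 0, 0, -0.4, 0],
    [0.01, 0, 0, 0, 0],
    [0.01, 0, 0, 0, 0],
  ],
)

```text
time: 5.17
tool_pos: [0.4656, -0.1172, 0.1849]
ee_rot: [3.14, 0.001, 1.985]
wrist_force: [-0.4, -0.1, -2.0]
width: 0.0233
finger_force: 30.0
```

```bash
python3 st.py
python3 - <<'E'
from st import *
a=[]
for n in("wrist","side"):
    s=robot.snapshot(n);a.append(cv2.resize(s["color"],(400,300)) if n=="wrist" else cv2.resize(s["color"][140:290,220:420],(400,300)))
cv2.imwrite("pics/lift.png",np.hstack(a))
E
```

```text
t 5.17 tcp [ 0.4656 -0.1172  0.1849] rpy [3.140e+00 1.000e-03 1.985e+00] F [-0.44 -0.15 -2.03] T [-0.02  0.04 -0.05] w 0.0233 j [-0.36 -0.07  1.57  0.    1.64 -0.78]
```

View pics/lift.png

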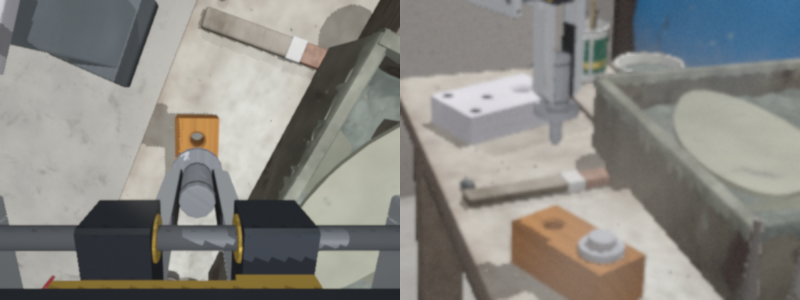

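The pin is held upright with its tip clear of the stand, and the plug is still in the stand. Tool y (23.7°) nearly matches plate x (21.3°), so I'll touch down on the hole's −x side and slide along tool y.

To row units: 0.028 m is 0.56, 0.017 m is 0.34.

Emit:
jog_arm(
  plan=[
    [0.01, 0.3, 0.2, 0, 0],
    [0.01, 0.56, 0.34, 0, 0],
    [0.01, 0.56, 0.34, 0, 0],
    [0.01, 0.56, 0.34, 0, 0],
    [0.01, 0.56, 0.34, 0, 0],
    [0.01, 0.56, 0.34, 0, 0],
    [0.01, 0.56, 0.34, 0, 0],
    [0.01, 0.56, 0.34, 0, 0],
    [0.01, 0.56, 0.34, 0, 0],
    [0.01, 0.56, 0.34, 0, 0],
    [0.01, 0.56, 0.34, 0, 0],
    [0.01, 0.56, 0.34, 0, 0],
    [0.01, 0.56, 0.34, 0, 0],
    [0.01, 0, 0, 0, 0],
    [0.01, 0, 0, 0, 0],
    [0.01, 0, 0, 0, 0],
    [0.01, 0, 0, 0, 0],
  ],
)

```text
time: 6.68
tool_pos: [0.5196, 0.2891, 0.1835]
ee_rot: [-3.14, 0.001, 1.984]
wrist_force: [0.4, -0.2, -1.7]
width: 0.0237
finger_force: 30.0
```

```bash
python3 st.py .5198 .2778 .100
```

```text
t 6.68 tcp [0.5196 0.2891 0.1835] rpy [-3.140e+00  1.000e-03  1.984e+00] F [ 0.36 -0.17 -1.67] T [-0.05  0.02  0.01] w 0.0237 j [ 0.41  0.19  1.3  -0.    1.66 -0.  ]
step [-0.0104 -0.0042  0.0835]
```

To row units: 0.02 m is 0.4, 0.015 m is 0.3.

Emit:
jog_arm(
  plan=[
    [0.01, -0.2, -0.08, 0, 0],
    [0.01, 0, 0, 0.4, 0],
    [0.01, 0, 0, 0.4, 0],
    [0.01, 0, 0, 0.4, 0],
    [0.01, 0, 0, 0.3, 0],
    [0.01, 0, 0, 0.2, 0],
    [0.01, 0, 0, 0, 0],
    [0.01, 0, 0, 0, 0],
    [0.01, 0, 0, 0, 0],
  ],
)

```text
time: 7.43
tool_pos: [0.5212, 0.2794, 0.1011]
ee_rot: [3.139, 0.0, 1.984]
wrist_force: [-1.3, 1.0, -1.9]
width: 0.0233
finger_force: 30.0
```

```bash
python3 - <<'E'
from st import *
o,R=state([.5198,.2778,.0885])
tip=o["tool_pos"]-[0,0,.0485]
s=robot.snapshot("side");w=robot.snapshot("wrist");hole=[.5478,.2888,.04]
print("side tip",proj(s,tip),"hole",proj(s,hole));print("wrist tip",proj(w,tip),"hole",proj(w,hole))
u,v=map(int,proj(s,hole));cv2.imwrite("pics/near.png",np.hstack([cv2.resize(s["color"][v-38:v+37,u-60:u+40],(400,300),interpolation=2),cv2.resize(w["color"],(400,300))]))
print("crop origin",u-60,v-38)
E
```

```text
t 7.43 tcp [0.5212 0.2794 0.1011] rpy [3.139 0.    1.984] F [-1.34  1.04 -1.9 ] T [-0.06  0.03  0.01] w 0.0233 j [ 0.4   0.22  1.43 -0.    1.49 -0.02]
step [-0.0009 -0.002   0.0126]
side tip (np.float64(272.95456344724766), np.float64(180.9723969769437)) hole (np.float64(281.1519805771869), np.float64(183.3276501432943))
wrist tip (np.float64(275.18114959279814), np.float64(223.71414924364288)) hole (np.float64(312.3266516512377), np.float64(221.31239978533466))
crop origin 221 145
```

View pics/near.png

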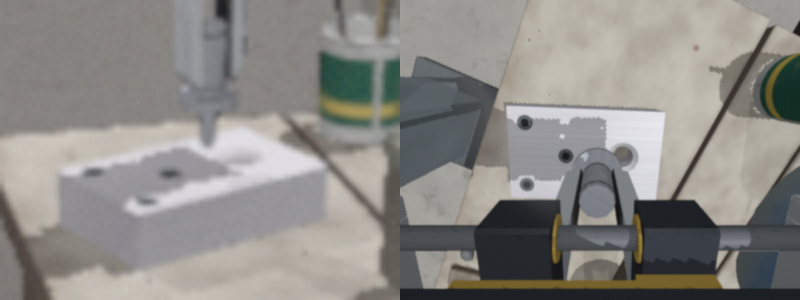

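In the side view the tip is at (273,181.5), where predicted, beside the hole at (281,184). The wrist view agrees. I'll lower it until it touches.

Emit:
jog_arm(
  plan=[
    [0.01, 0, -0.04, 0.08, 0],
    [0.01, 0, 0, 0.08, 0],
    [0.01, 0, 0, 0.04, 0],
    [0.01, 0, 0, 0.02, 0],
    [0.01, 0, 0, 0, 0],
    [0.01, 0, 0, 0, 0],
  ],
)

```text
time: 8.03
tool_pos: [0.5183, 0.2789, 0.0885]
ee_rot: [-3.141, -0.0, 1.985]
wrist_force: [-1.0, 0.2, 0.1]
width: 0.0239
finger_force: 30.0
```

```bash
python3 st.py
```

```text
t 8.03 tcp [0.5183 0.2789 0.0885] rpy [-3.141 -0.     1.985] F [-0.95  0.16  0.13] T [-0.09  0.21  0.01] w 0.0239 j [ 0.4   0.22  1.45  0.    1.47 -0.02]
```

Emit:
jog_arm(
  plan=[
    [0.01, 0, 0, 0.02, 0],
    [0.01, 0, 0, 0.02, 0],
    [0.01, 0, 0, 0, 0],
    [0.01, 0, 0, 0, 0],
  ],
)

```text
time: 8.37
tool_pos: [0.5185, 0.2789, 0.0883]
ee_rot: [3.141, -0.0, 1.985]
wrist_force: [-2.6, -2.0, 6.3]
width: 0.0238
finger_force: 30.0
```

```bash
python3 st.py .5478 .2888 .0885
```

```text
t 8.37 tcp [0.5185 0.2789 0.0883] rpy [ 3.141 -0.     1.985] F [-2.64 -1.95  6.34] T [-0.35  0.79  0.06] w 0.0238 j [ 0.4   0.22  1.45  0.    1.47 -0.02]
step [-0.0028  0.0308 -0.0002]
```

To row units: 0.004 m is 0.08, -0.0002 m is -0.004.

Emit:
jog_arm(
  plan=[
    [0.01, -0.004, 0.08, 0, 0],
    [0.01, -0.004, 0.08, 0, 0],
    [0.01, -0.004, 0.08, 0, 0],
    [0.01, -0.004, 0.08, 0, 0],
    [0.01, 0, 0, 0, 0],
  ],
)

```text
time: 8.78
tool_pos: [0.5329, 0.2845, 0.0883]
ee_rot: [-3.14, -0.0, 1.985]
wrist_force: [-4.7, -1.8, 6.4]
width: 0.0235
finger_force: 30.0
```

```bash
python3 st.py .5478 .2888 .0885
```

```text
t 8.78 tcp [0.5329 0.2845 0.0883] rpy [-3.14  -0.     1.985] F [-4.75 -1.76  6.38] T [-0.42  1.18  0.01] w 0.0235 j [ 0.4   0.26  1.41  0.    1.48 -0.02]
step [-0.002   0.0154 -0.0002]
```

Emit:
jog_arm(
  plan=[
    [0.01, -0.004, 0.08, 0, 0],
    [0.01, -0.004, 0.08, 0, 0],
    [0.01, -0.004, 0.08, 0, 0],
    [0.01, -0.004, 0.05, 0, 0],
    [0.01, 0, 0, 0, 0],
    [0.01, 0, 0, 0, 0],
  ],
)

```text
time: 9.28
tool_pos: [0.547, 0.2896, 0.0858]
ee_rot: [-3.141, -0.0, 1.985]
wrist_force: [-0.3, -0.6, -1.9]
width: 0.0236
finger_force: 30.0
```

```bash
python3 st.py .5478 .2888 .0885
```

```text
t 9.28 tcp [0.547  0.2896 0.0858] rpy [-3.141 -0.     1.985] F [-0.29 -0.63 -1.9 ] T [-0.02  0.04  0.02] w 0.0236 j [ 0.4   0.29  1.37  0.    1.48 -0.02]
step [-0.001   0.0004 -0.0027]
```

The contact force is gone and the tip has sprung 2.5 mm into the mouth, so it is over the hole. I'll lower it gently, watching the forces.

To row units: 0.004 m is 0.08, -0.001 m is -0.02.

Emit:
jog_arm(
  plan=[
    [0.01, -0.02, 0, 0.08, 0],
    [0.01, 0, 0, 0.08, 0],
    [0.01, 0, 0, 0.08, 0],
    [0.01, 0, 0, 0.08, 0],
    [0.01, 0, 0, 0, 0],
    [0.01, 0, 0, 0, 0],
  ],
)

```text
time: 9.78
tool_pos: [0.547, 0.2886, 0.0698]
ee_rot: [-3.14, -0.0, 1.985]
wrist_force: [-1.2, -0.2, -1.0]
width: 0.0237
finger_force: 30.0
```

```bash
python3 st.py .5478 .2888 .0565
```

```text
t 9.78 tcp [0.547  0.2886 0.0698] rpy [-3.14  -0.     1.985] F [-1.16 -0.19 -1.  ] T [ 0.01  0.02 -0.01] w 0.0237 j [ 0.39  0.3   1.39  0.    1.45 -0.02]
step [-0.0001  0.0008  0.0133]
```

Emit:
jog_arm(
  plan=[
    [0.01, 0, 0, 0.08, 0],
    [0.01, 0, 0, 0.08, 0],
    [0.01, 0, 0, 0.06, 0],
    [0.01, 0, 0, 0.02, 0],
    [0.01, 0, 0, 0, 0],
    [0.01, 0, 0, 0, 0],
  ],
)

```text
time: 10.28
tool_pos: [0.5474, 0.2887, 0.0584]
ee_rot: [-3.141, -0.0, 1.985]
wrist_force: [0.5, 0.3, -1.2]
width: 0.0234
finger_force: 30.0
```

```bash
python3 st.py .5478 .2888 .0565
```

```text
t 10.28 tcp [0.5474 0.2887 0.0584] rpy [-3.141 -0.     1.985] F [ 0.51  0.3  -1.21] T [-0.01  0.01 -0.01] w 0.0234 j [ 0.39  0.31  1.41  0.    1.43 -0.02]
step [-0.0001  0.0004  0.0019]
```

Emit:
jog_arm(
  plan=[
    [0.01, 0, 0, 0.02, 0],
    [0.01, 0, 0, 0.02, 0],
    [0.01, 0, 0, 0, 0],
    [0.01, 0, 0, 0, 0],
  ],
)

```text
time: 10.62
tool_pos: [0.5475, 0.2887, 0.0566]
ee_rot: [3.141, -0.0, 1.985]
wrist_force: [-0.6, -0.5, -2.2]
width: 0.0238
finger_force: 30.0
```

```bash
python3 st.py .5478 .2888 .0565
```

```text
t 10.62 tcp [0.5475 0.2887 0.0566] rpy [ 3.141 -0.     1.985] F [-0.57 -0.46 -2.17] T [-0.08  0.06  0.05] w 0.0238 j [ 0.39  0.31  1.41  0.    1.42 -0.02]
step [-0.0001  0.0003  0.0001]
```

Emit:
jog_arm(
  plan=[
    [0.01, 0, 0, 0.016, 0],
    [0.01, 0, 0, 0, 0],
    [0.01, 0, 0, 0, 0],
  ],
)

```text
time: 10.87
tool_pos: [0.5475, 0.2888, 0.0565]
ee_rot: [3.141, 0.0, 1.985]
wrist_force: [-1.5, -1.6, 2.6]
width: 0.0234
finger_force: 30.0
```

Emit:
jog_arm(
  plan=[
    [0.094, 0, 0, 0, 0],
    [0.094, 0, 0, 0, 0],
    [0.094, 0, 0, 0, 0],
    [0.094, 0, 0, 0, 0],
    [0.094, 0, 0, 0, 0],
    [0.094, 0, 0, 0, 0],
    [0.094, 0, 0, 0, 0],
    [0.094, 0, 0, 0, 0],
    [0.094, 0, 0, 0, 0],
    [0.094, 0, 0, 0, 0],
    [0.094, 0, 0, 0, 0],
    [0.094, 0, 0, 0, 0],
  ],
)

```text
time: 11.87
tool_pos: [0.5475, 0.2887, 0.0557]
ee_rot: [3.141, -0.0, 1.985]
wrist_force: [-0.0, -0.5, -1.1]
width: 0.094
finger_force: 0.0
```

The collar touched (about 4 N up) and the gripper is fully open. I'll retreat straight up and check.

To row units: -0.03 m is -0.6, -0.02 m is -0.4.

Emit:
jog_arm(
  plan=[
    [0.094, 0, 0, -0.2, 0],
    [0.094, 0, 0, -0.4, 0],
    [0.094, 0, 0, -0.6, 0],
    [0.094, 0, 0, -0.6, 0],
    [0.094, 0, 0, -0.6, 0],
    [0.094, 0, 0, 0, 0],
    [0.094, 0, 0, 0, 0],
    [0.094, 0, 0, 0, 0],
  ],
)

```text
time: 12.53
tool_pos: [0.5472, 0.2886, 0.1754]
ee_rot: [-3.141, -0.0, 1.985]
wrist_force: [0.2, 0.0, -0.2]
width: 0.0941
finger_force: 0.0
```

```bash
python3 - <<'E'
from st import *
state()
s=robot.snapshot("side");w=robot.snapshot("wrist")
print("side expected grip top",proj(s,[.5478,.2888,.098]))
print("wrist expected grip top",np.array(proj(w,[.5478,.2888,.098]))*400/560)
cv2.imwrite("pics/end.png",np.hstack([cv2.resize(s["color"][130:280,221:421],(400,300),interpolation=2),cv2.resize(w["color"],(400,300))]))
E
```

```text
t 12.53 tcp [0.5472 0.2886 0.1754] rpy [-3.141 -0.     1.985] F [ 0.23  0.02 -0.17] T [-0.06  0.03  0.04] w 0.0941 j [ 0.39  0.25  1.25  0.    1.65 -0.02]
side expected grip top (np.float64(281.49870641845285), np.float64(163.68604042001502))
wrist expected grip top [198.2322791  152.35542876]
```

View pics/end.png

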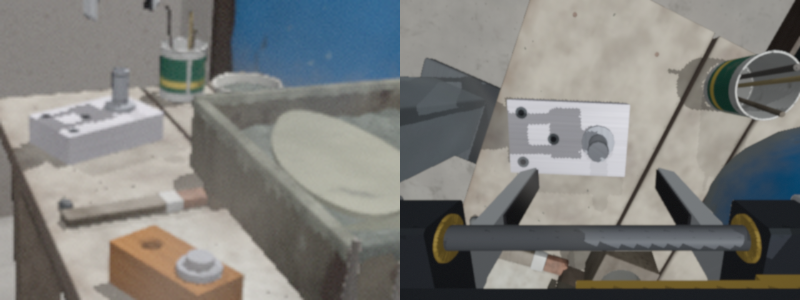

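The side view shows the pin upright in the plate, collar flat. Its grip top is at (281,165) against an expected (281.5,163.7). The plug is still in the stand and the gripper is clear.

```bash
python3 -c "
from bench import robot
print(robot.close_job())"
```

```text
the job is handed in; nothing more can be done
None
```

I touched the pin down about 3 cm from the hole, slid it in without lifting, and released it with its collar on the plate and the plug still in the stand; the job is handed in (about 12.5 s of the 45 s), but no verdict was printed.

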